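Centre the dish on the kitchen scale and press tare

ROBOT

A 6-joint arm with a two-finger parallel gripper is mounted at the origin on the work surface. World frame = base frame: x ahead of the robot, y to its left, z up, the work surface at z = 0. Lengths are in m, angles in rad, forces in N, time in s.
With the tool pointing down it reaches from about 0.4 to 0.825 m from the base axis. Payload 7 kg.
Tool frame: the origin (TCP) lies at the very end of the fingers, on their centre line; the grasp point (between the pads) lies 19 mm behind it; z points along the fingers, y is the line along which they close (so a half turn about z gives the same grasp; the last joint's range is limited). The gripper opens to 85 mm and grips with 20 to 120 N. Pads are 22 mm wide; open, the fingers measure 114 mm over their backs; the gripper's body (76 mm by 85 mm) begins 54 mm behind the grasp point. The pads swing forward as they close: fully open they stand 13 mm farther back than shut.
Start: joints at [-0.909, 0.359, 0.012, 0, -1.224, -0.288], TCP at [0.246, -0.628, 0.231] pointing down, gripper open.
Joint ranges: [-3.07, 3.07], [-1.43, 2.12], [-1.02, 1.25], [-3.03, 1.67], [-3.05, -0], [-3.03, 3.03]. Speed limits (rad/s): [2.39, 2.39, 3.01, 3.14, 3.14, 3.14].

INTERFACE

Orientations are given as a 3x3 rotation matrix whose columns are the frame's x, y, z axes.
In Python, from bench import bot gives the robot as it stands. The module is installed in compiled form; this text tells all that it offers. Calls block until the motion is done:
- bot.move_pose(position, orientation): joint-space move of the TCP to a pose.
- bot.movel(position, v=0.15, rotation=None): straight line of the TCP; rotation=None keeps the orientation; v is the mean speed in m/s.
- bot.movej(angles): joint-space move.
- bot.move_gripper(opening): opening from 0.0 (shut) to 1.0 (fully open); the grip force is fixed at half the most; returns when the fingers have stopped.
- bot.wait(seconds).
- bot.solve_ik(position, orientation): joint angles nearest the present ones, or None.
- bot.get_obs(): the state.
- bot.grab_frame(name): name is "side" or "top" or "wrist"; returns (picture, depth): 480x640x3 uint8, red, green, blue; 480x640 float32, m along the optical axis (not along the pixel's ray), 0 where there is no reading.
- bot.calibration(name): a dict with "vertical_fov" (degrees; the focal length in pixels is half the picture's height over the tangent of half this angle, whatever the lens; pixels are square), "cx", "cy" (the principal point, pixels), "rvec" (rotation vector, rad) and "tvec" (3), from world to camera coordinates, as OpenCV has them. Camera axes: x right, y down, z forward; pixel columns grow to the right and rows downward; lengths in m; the calibration is good to about 2 mm. A picture is of the moment at which its call begins: read the wrist's pose just before it. calibration takes no time and is no camera call; for the wrist camera it gives the pose at the moment of the call.
A pose or a line that the arm cannot do raises bot.PlanningError and nothing moves.
- bot.finish_job(): hands the job in; it is judged then, once.
The state is a dict: "time": time; "qpos": joint angles; "joint_vel": joint speeds; "joint_efforts": joint torques, N m; "tcp_pos": TCP position; "eef_rot": TCP orientation; "ft_force": force on the tool from outside, world axes, zero at the start; "torque": the same for the moment, N m; "finger_gap": opening from 0.0 (shut) to 1.0 (fully open); "finger_force": force on a finger pad.
Only numpy, scipy, OpenCV 4.12 (cv2) and the standard library are available. Lean on these libraries where they do the work, as an engineer would, in place of code of your own. Each camera call takes 0.05 s, during which the arm holds its last target. There are 200 camera calls.

TASK

The oven dish stands too far towards the keys on the kitchen scale. With the fingertips push it gently back along the pan, without lifting it, until it is centred, then take the fingers off it and lightly press the tare key (the long oblong one, second from the right as seen from the front) down to its stop and let it go. Press none of the round keys, do not shove the scale along the counter, leave the mug, jar and spoon alone, and finish clear of everything.

Things in the scene. Friction and masses are not known exactly. Their poses are not given: they have to be found in the camera images.
- scale: flat white kitchen scale, loose on its rubber feet, 1 kg. Origin on the counter below it; x from the keys (front, robot's side) to the pan (back), y to the left seen from the front, z up. Case x -135 to +120 mm, y -100 to +100, top at z 22; dark display at x -74; a row of four grey keys at x -110, tops at z 27: round, 14 mm across, at y +69, +23, -69, and the oblong tare key at y -23
- pan (a point): centre of the top face of the scale's square black glass pan, where the dish is to stand centred: x +32.5, y 0, z 30 mm in the scale's frame; the pan reaches x -52 to +117 and y -92 to +92
- tare_top (a point): centre of the top face of the oblong tare key (14 mm in x, 32 mm in y), 27 mm above the counter when up; its neighbours' near edges are 39 mm away to either side along y
- dish: empty round white stoneware dish with almost upright sides, outside diameter 150 mm at the rim (142 at the foot), 50 mm tall, about 0.45 kg, loose on the pan, at first 32 to 52 mm too far towards the keys and up to 20 mm to one side. Origin at the centre of its underside, z up. It slides at a push of about 2 to 6 N
- key_tare (a joint): travel of the oblong tare key: 0 up, 0.003 m fully down; a spring, 1 N at the start and 4 N fully down, lifts it again
- key_power (a joint): travel of the left-most round key (y +69 mm), same spring: 0 up, 0.003 m down; must not be pressed
- key_unit (a joint): travel of the round key second from the left (y +23 mm), same spring; must not be pressed
- key_timer (a joint): travel of the right-most round key (y -69 mm), same spring; must not be pressed
- mug: white mug, 76 mm diameter, 88 mm tall, handle to its own +y; loose, beside the scale. Origin at the centre of its underside
- jar: glass storage jar with steel lid, 76 mm diameter, 110 mm tall; loose, beside the scale. Origin at the centre of its underside
- spoon: spoon 200 mm long lying on the counter along its own x axis, to one side of the scale beyond the mug or jar. Origin under its middle
Mind the look-alikes: they are no part of the job. Leave any brown or green look-alike of the dish alone.

How it is judged:
On the way, in this order (a step that is already met when the one before it is completed fails the run):
1. the dish stands centred on the pan, within 18 mm (horizontal distance between dish and pan below 0.018 m and linear speed of dish below 0.02 m/s), for 0.2 s.
2. the tare key is pressed down with the dish centred and nothing of the robot touching the dish (value of joint key_tare above 0.002 m and contact force between the fingers and scale above 0.5 N and contact force between each of the arm, the fingers and dish below 0.2 N and horizontal distance between dish and pan below 0.018 m), for 0.1 s.
At the end, for the whole second after the job is handed in: the dish stands flat and still on the pan, its centre within 18 mm of the pan's centre; all four keys are up again; the scale, mug, jar and spoon are within 20 mm of where they began (all of step 1 and z of dish in the frame of pan between -0.004 and 0.004 m and angle between dish's own z axis and vertical below 0.05 rad and value of joint each of key_tare, key_power, key_unit, key_timer below 0.0008 m and distance of each of scale, mug, jar, spoon from where it was at the start of the episode below 0.02 m and height (world z) of scale below 0.004 m); the robot touches nothing.
It fails at once if a round key is pressed (more than 1.2 mm) (value of joint any of key_power, key_unit, key_timer above 0.0012 m).
It fails at once if the dish is lifted more than 12 mm off the pan, tipped (more than 0.25 rad) or knocked along faster than 0.4 m/s (z of dish in the frame of pan above 0.012 m or angle between dish's own z axis and vertical above 0.25 rad or linear speed of dish above 0.4 m/s).
It fails at once if the scale is leaned on with more than 30 N (contact force between the fingers and scale above 30 N).
It fails at once if the scale is shoved more than 20 mm or lifted (distance of scale from where it was at the start of the episode above 0.02 m or angle between scale's own z axis and vertical above 0.1 rad).
It fails at once if the mug, jar or spoon is moved more than 20 mm (distance of any of mug, jar, spoon from where it was at the start of the episode above 0.02 m).
It also fails if it takes over 43 s, if anything falls off the work surface, if the arm or the gripper's body presses on something with over 40 N, if the wrist force passes 120 N, or if a joint passes its speed limit or range.

## Working session

There is one attempt and no reset: what is moved stays moved. The work goes in short steps, each a Python script; the robot and the scene stay as the last script left them, time stands still between calls to the robot, and variables do not carry over. Pictures are saved under pics/ and viewed, at most 10 in all, crops included, and the job is handed in when it is done.

```bash
mkdir -p pics; cat > h.py <<'E'
import numpy as np, cv2
from bench import bot
def cal(n):
    c=bot.calibration(n); f=240/np.tan(np.radians(c["vertical_fov"])/2)
    K=np.array([[f,0,c["cx"]],[0,f,c["cy"]],[0,0,1]]); R=cv2.Rodrigues(np.array(c["rvec"],float))[0]
    return K,R,np.array(c["tvec"],float).ravel()
def ray(c,uv,z):
    K,R,t=c; uv=np.atleast_2d(uv).astype(float)
    d=(R.T@np.linalg.inv(K)@np.c_[uv,np.ones(len(uv))].T).T; o=-R.T@t
    return o+d*((z-o[2])/d[:,2])[:,None]
def cloud(c,dep):
    K,R,t=c; v,u=np.mgrid[:480,:640]
    p=np.stack([(u-K[0,2])/K[0,0]*dep,(v-K[1,2])/K[1,1]*dep,dep],-1)
    return (p-t)@R
def proj(c,P):
    K,R,t=c; q=(K@(R@np.atleast_2d(P).T+t[:,None])).T; return q[:,:2]/q[:,2:]
def grab(n,name):
    c=cal(n); im,d=bot.grab_frame(n); cv2.imwrite(f"pics/{name}.png",im[...,::-1]); np.savez(f"pics/{name}.npz",im=im,d=d,K=c[0],R=c[1],t=c[2]); return c,im,d
E
python3 - <<'E'
from h import *
for n in("top","side"):
    c,im,d=grab(n,n+"0"); print(n,c[0],-c[1].T@c[2],c[1][2],(d>0).mean(), bot.calibration(n))
print(bot.get_obs()["time"])
E
```

```text
top [[491.01399594   0.         319.2007267 ]
 [  0.         491.01399594 246.70137198]
 [  0.           0.           1.        ]] [0.51054817 0.09937721 1.00536763] [ 0.09355614  0.00856072 -0.9955772 ] 0.9959798177083333 {'vertical_fov': 52.097329944920446, 'cx': 319.20072669585875, 'cy': 246.70137198267184, 'rvec': array([ 2.17091193, -2.16780798,  0.09247657]), 'tvec': array([0.1069134 , 0.60248089, 0.95230544])}
side [[452.1053856    0.         318.76543515]
 [  0.         452.1053856  239.3615267 ]
 [  0.           0.           1.        ]] [0.12890354 0.6786667  0.61046632] [ 0.48838249 -0.63006309 -0.60374088] 0.9959342447916667 {'vertical_fov': 55.92316670986314, 'cx': 318.76543514503055, 'cy': 239.36152670287515, 'rvec': array([ 0.80110771, -2.44532626,  1.20465645]), 'tvec': array([0.52299675, 0.19684559, 0.73321207])}
0.1
```

View pics/top0.png

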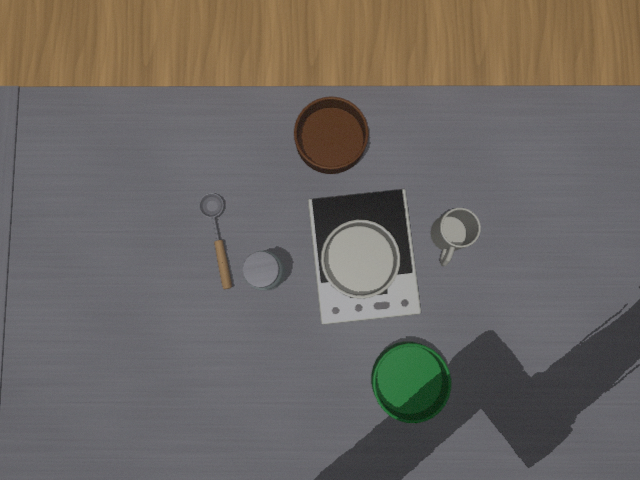

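View pics/side0.png

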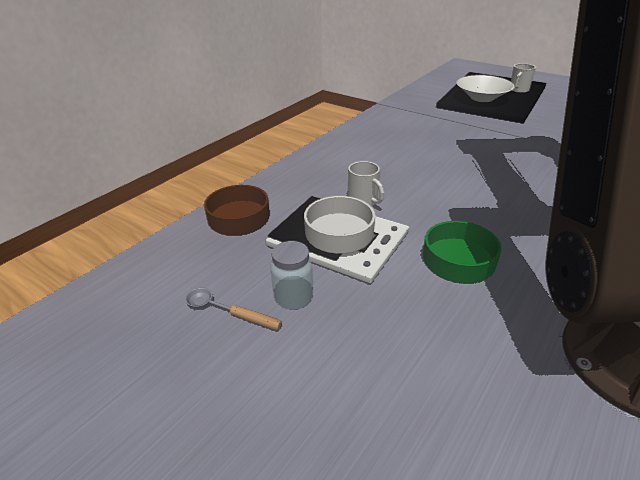

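Top view: the white dish stands on the scale at (361,259). Brown (331,135) and green (411,382) are the look-alikes. The key row is at (335,310), (358,307), (381,305) and (405,302), and the oblong one at (381,305) is tare. The jar is at (262,270), the mug at (458,230) and the spoon at (222,250).

```bash
cat > loc.py <<'E'
from h import *
def locate(c,im,d,keybox=None,dz=(0.072,0.088)):
    P=cloud(c,d); hsv=cv2.cvtColor(im,cv2.COLOR_RGB2HSV)
    # glass pan + case: everything raised near 0.022-0.03
    ok=(d>0)&(P[...,0]>.3)&(P[...,0]<.75)&(abs(P[...,1]-.03)<.22)
    return P,hsv,ok
E
python3 - <<'E'
from loc import *
z=np.load("pics/top0.npz"); c=(z["K"],z["R"],z["t"]); im,d=z["im"],z["d"]
P,hsv,ok=locate(c,im,d)
print("table z",np.median(P[400:430,100:200,2]))
m=((P[...,2]>.014)&(P[...,2]<.04)&ok).astype(np.uint8); m[:,:300]=0;m[:,425:]=0; m[:180]=0;m[330:]=0
m2=m|((P[...,2]>.04)&ok).astype(np.uint8)*0
h=cv2.convexHull(np.argwhere(m)[:,::-1].astype(np.int32))
r=cv2.minAreaRect(h); print(r, cv2.boxPoints(r))
W=ray(c,cv2.boxPoints(r),.024); print(W[:,:2], W[:,:2].mean(0))
# keys
g=cv2.cvtColor(im,cv2.COLOR_RGB2GRAY); roi=np.zeros_like(g); roi[296:317,325:412]=1
k=((g<150)&(roi>0)).astype(np.uint8)
n,l,s,ce=cv2.connectedComponentsWithStats(k)
for i in range(1,n):
    if s[i,4]>10: print(s[i],ce[i],ray(c,ce[i],.027)[0,:2])
m=((P[...,2]>.07)&(P[...,2]<.09)&ok).astype(np.uint8); m[:,:300]=0; m[:,425:]=0; m[:180]=0;m[330:]=0
hh=cv2.convexHull(np.argwhere(m)[:,::-1].astype(np.int32)).reshape(-1,2)
w=ray(c,hh,.08)[:,:2]; print("rim z",np.median(P[m>0][:,2])); print("dish",cv2.fitEllipse(w.astype(np.float32)*1000))
cv2.imwrite("pics/crop.png",cv2.resize(im[180:330,290:430,::-1],None,fx=4,fy=4,interpolation=cv2.INTER_CUBIC))
E
```

```text
table z 0.0012276104688466003
((364.20672607421875, 255.90145874023438), (126.45085144042969, 100.3221435546875), 83.79655456542969) [[307.5073  198.4666 ]
 [407.24197 187.62589]
 [420.90616 313.3363 ]
 [321.17148 324.17703]]
[[ 0.70093031  0.13169441]
 [ 0.72324973 -0.07046411]
 [ 0.47053733 -0.09369052]
 [ 0.44884083  0.10363613]] [0.58588955 0.01779398]
[401 299   8   8  52] [404.5 302.5] [ 0.4918409  -0.06108663]
[373 301  17   9 117] [381.23076923 305.05982906] [ 0.48671945 -0.01507161]
[355 304   8   8  50] [358.4 307.4] [0.48203189 0.0300666 ]
[332 307   8   7  47] [335.31914894 310.04255319] [0.47675053 0.07569499]
[391 314  21   3  34] [403.17647059 315.55882353] [ 0.46623572 -0.05811082]
rim z 0.0804902713352331
dish ((575.956787109375, 29.558422088623047), (148.57601928710938, 148.75814819335938), 76.2631607055664)
```

View pics/crop.png

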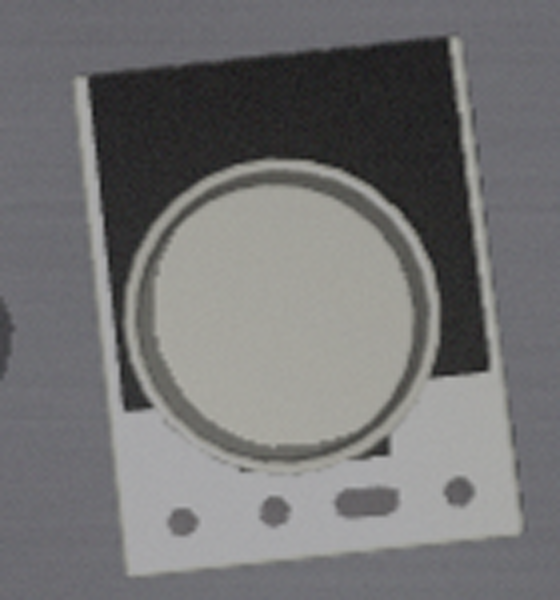

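The crop confirms it: the white dish on the black pan, and the oblong key second from the right. The dish needs about +49 mm in x and −12 mm in y in the scale frame. I'll push with both fingertips straddling the push line, short of the goal first.

```bash
cat >> h.py <<'E'
O=np.array([.5935,.0190]); ex=np.array([.994,.1097]); ex/=np.linalg.norm(ex); ey=np.array([-ex[1],ex[0]])
PAN=O+.0325*ex
def rot(u):
    u=u/np.linalg.norm(u); best=None
    q=bot.get_obs()["eef_rot"]
    Rs=[np.column_stack([np.cross(s*np.r_[-u[1],u[0],0],[0,0,-1]),s*np.r_[-u[1],u[0],0],[0,0,-1]]) for s in(1,-1)]
    return max(Rs,key=lambda R:np.trace(R.T@q))
def dish(name):
    c,im,d=grab("top",name); P=cloud(c,d); g=im.astype(int)
    m=(P[...,2]>.074)&(P[...,2]<.087)&(d>0)&(np.hypot(P[...,0]-PAN[0]+.02,P[...,1]-PAN[1])<.13)&(g.min(-1)>90)&(np.ptp(g,axis=-1)<30)
    p=P[m][:,:2]; w=p
    from scipy.optimize import least_squares
    # rim ring midline ~ fit circle to rim points
    r=least_squares(lambda q:np.hypot(*(w-q[:2]).T)-q[2],[*PAN,.072],loss="soft_l1",f_scale=.002)
    e=r.x[:2]-PAN; return r.x,m.sum(),np.array([e@ex,e@ey])*1000
E
python3 - <<'E'
from h import *
print(dish("d0"))
D=np.array([.5760,.0296]); u=(PAN-D)/np.linalg.norm(PAN-D); R=rot(u)
s=D-.105*u
bot.move_pose([*s,.16],R); bot.move_gripper(.6)
bot.movel([*s,.046],v=.12); f0=np.array(bot.get_obs()["ft_force"])
for k in np.arange(.095,.0,-.0):
    break
for L in np.arange(.100,.028,-.004):
    bot.movel([*(D-L*u),.046],v=.04)
    F=np.array(bot.get_obs()["ft_force"])-f0; print(round(L,3),np.round([F[:2]@u,F[2]],2))
    if L<.046+.0: break
E
```

```text
(array([0.57568719, 0.02987624, 0.07128824]), np.int64(760), array([-49.01223396,  12.76459726]))Traceback (most recent call last):
  File "<stdin>", line 7, in <module>
ZeroDivisionError: float division by zero
```

```bash
python3 - <<'E'
from h import *
D=np.array([.5757,.0299]); u=(PAN-D)/np.linalg.norm(PAN-D)
o=bot.get_obs(); f0=np.array(o["ft_force"]); print(o["time"],o["tcp_pos"],o["finger_gap"],dish("d1"))
for L in np.arange(.097,.044,-.006):
    bot.movel([*(D-L*u),.046],v=.04)
    F=np.array(bot.get_obs()["ft_force"])-f0; print(round(L,3),np.round([F[:2]@u,F[2]],2))
print(bot.get_obs()["time"],dish("d2"))
E
```

```text
4.2083 [0.47246552 0.04449197 0.04651604] 0.5996724399456465 (array([0.57557034, 0.02980399, 0.07129163]), np.int64(572), array([-49.13630631,  12.70560072]))
0.097 [-0.11 -0.52]
0.091 [ 0.57 -0.62]
0.085 [-0.29 -0.06]
0.079 [-0.36 -0.75]
0.073 [-1.39 -0.7 ]
0.067 [-0.5  -0.22]
0.061 [-0.65 -1.09]
0.055 [-0.66 -1.3 ]
0.049 [-0.39 -0.16]
7.0 (array([0.60689541, 0.02693076, 0.07127166]), np.int64(419), array([-18.31545987,   6.41347505]))
```

View pics/d2.png

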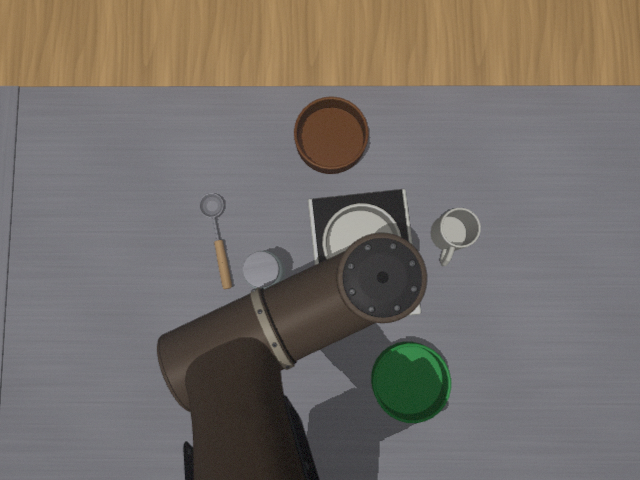

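The push is going well: the scale hasn't moved, contact was at about 80 mm, and the dish has advanced 31 mm. I'll finish the last 19 mm, back off and check.

```bash
python3 - <<'E'
from h import *
D=np.array([.5757,.0299]); u=(PAN-D)/np.linalg.norm(PAN-D)
bot.movel([*(D-.030*u),.046],v=.03); bot.wait(.3); print(dish("d3"))
bot.movel([*(D-.050*u),.046],v=.08); bot.movel([*(D-.052*u),.15],v=.15)
K=O-.110*ex-.023*ey
bot.move_gripper(0.); bot.move_pose([*K,.13],rot(ex))
o=bot.get_obs(); print(o["time"],o["tcp_pos"],dish("d4"))
c,im,d=grab("side","s4"); grab("wrist","w4")
for n in ["side"]:
  print(proj(c,[*K,.027]))
E
```

```text
(array([0.62554169, 0.02425229, 0.07116165]), np.int64(381), array([-0.0755232 ,  1.70574802]))
10.3667 [ 0.4863235  -0.01659658  0.13008065] (array([0.62548175, 0.02419167, 0.07126054]), np.int64(781), array([-0.1417462 ,  1.65206099]))
[[385.66553882 238.24022774]]
```

View pics/s4.png

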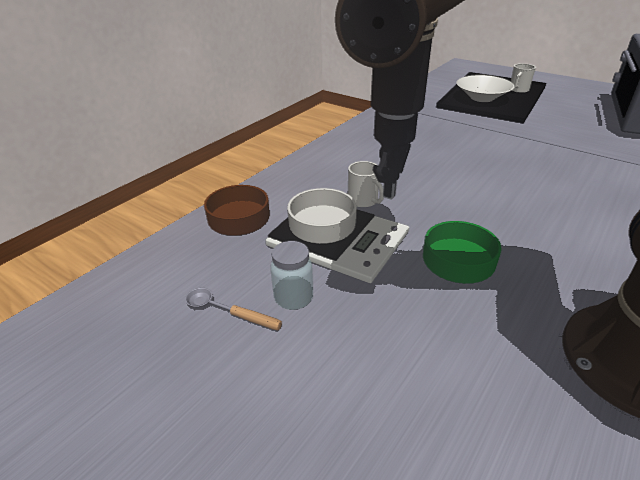

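View pics/w4.png

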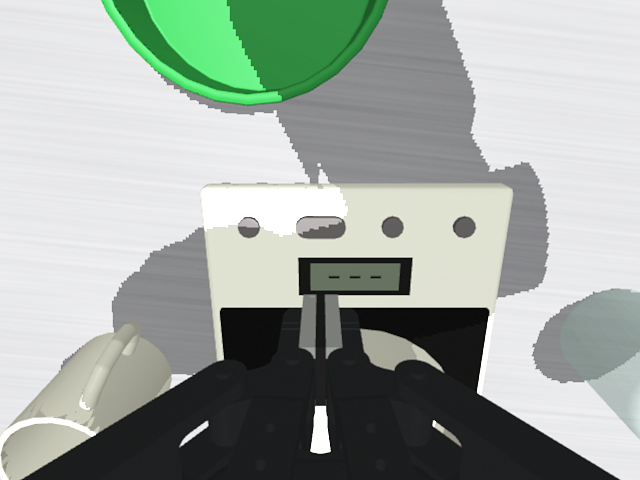

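The side view shows the dish centred on the pan and the closed fingers above the key row. In the wrist view the oblong tare key is at (320,227) between round keys at (249,227) and (392,227). I'll check its position from that pixel, then press with force watching.

```bash
python3 - <<'E'
from h import *
z=np.load("pics/w4.npz"); c=(z["K"],z["R"],z["t"])
K=O-.110*ex-.023*ey; k=ray(c,[[320.5,227],[249,227],[392.5,227]],.027)[:,:2]; print(K,k)
if np.linalg.norm(k[0]-K)>.006: raise SystemExit("differs")
K=(K+k[0])/2
bot.movel([*K,.040],v=.12); bot.wait(.2); f0=np.mean([np.array(bot.get_obs()["ft_force"])[2] for _ in range(1)])
zz=.029
while zz>.0215:
    bot.movel([*K,zz],v=.02); bot.wait(.1)
    o=bot.get_obs(); F=o["ft_force"][2]-f0; print(round(zz,4),round(o["tcp_pos"][2],4),round(F,2))
    if F>7: break
    zz-=.0007
bot.wait(.3); print(bot.get_obs()["time"],bot.get_obs()["ft_force"][2]-f0)
E
```

```text
[ 0.48668684 -0.01592778] [[ 0.48575116 -0.01519001]
 [ 0.49074779 -0.06029139]
 [ 0.48071868  0.03023498]]
0.029 0.0291 -0.64
0.0283 0.0283 0.41
0.0276 0.0276 -0.79
0.0269 0.027 1.14
0.0262 0.0263 2.53
0.0255 0.0255 2.04
0.0248 0.0249 2.84
0.0241 0.0242 2.86
0.0234 0.0239 10.81
15.5167 10.51485253464213
```

The key is at its stop: spring force up to about 3 N, then a hard stop at z 0.024. Releasing and clearing.

```bash
python3 - <<'E'
from h import *
p=bot.get_obs()["tcp_pos"]
bot.movel([p[0],p[1],.06],v=.08); bot.movel([p[0],p[1],.23],v=.15)
bot.movej([-0.909,0.359,0.012,0,-1.224,-0.288]); bot.wait(.5)
print(bot.get_obs()["time"],dish("d5")); c,im,d=grab("top","t5")
g=cv2.cvtColor(im,cv2.COLOR_RGB2GRAY); k=np.zeros_like(g); k[296:318,325:412]=g[296:318,325:412]<150
n,l,s,ce=cv2.connectedComponentsWithStats(k)
print(*[(ce[i].round(1),s[i,4]) for i in range(1,n) if s[i,4]>30])
E
```

```text
20.25 (array([0.62542391, 0.02431235, 0.07131373]), np.int64(779), array([-0.1860014 ,  1.77835609]))
(array([404.5, 302.6]), np.int32(53)) (array([381.2, 305. ]), np.int32(120)) (array([358.4, 307.4]), np.int32(50)) (array([335.3, 310. ]), np.int32(47)) (array([400. , 316.2]), np.int32(64))
```

View pics/t5.png

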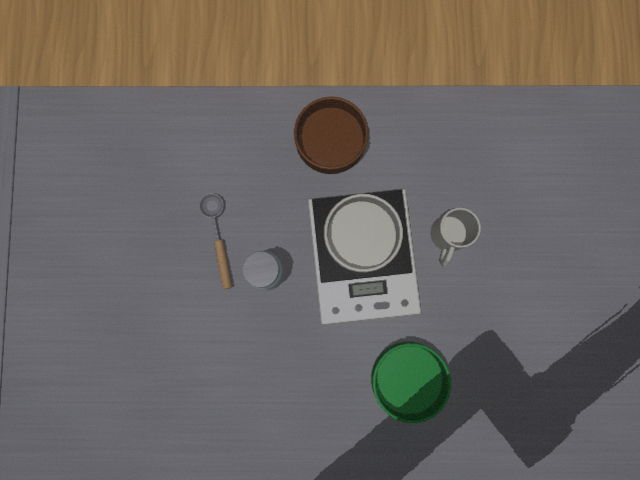

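The dish is centred at (364,233), the keys are at the same pixels as before, and the scale, mug, jar and spoon haven't moved.

```bash
python3 -c "
from bench import bot
print(bot.finish_job())"
```

```text
the job is handed in; nothing more can be done
None
```

I pushed the dish to within about 2 mm of the pan's centre, pressed the tare key to its stop and released it; the scale, mug, jar and spoon did not visibly move, and I handed the job in with the arm clear at about 20 s (no verdict was returned).

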